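# Shut the two dressing cases without slamming

## Task

Two wooden dressing cases, a large and a small one, stand open on the dressing table. Push each heavy lid down gently until it is fully shut, without letting either slam, and leave the little folding hand mirror standing open where it is.

Things in the scene. Friction and masses are not known exactly. Their poses are not given: they have to be found in the camera images.
- case_lid_edge (a point): Lid of the larger wooden case: middle of its front edge (far from the hinge), on the outer face (the upper face once shut). Axes turn with the lid: x along the lid to the hinge, y along the hinge line, z out of the outer face. Lid 170 mm from edge to hinge, 200 wide, 16 thick, 0.7 kg. Case 80 mm high, fixed, holds bangles; hinge at 80 mm height, underside of the lid on the hinge line.
- case_lid (a joint): Angle of the larger case's lid in rad: 0 shut (level on the rim, hard stop, edge point 96 mm above the table), growing as it opens; starts at 0.85 to 1.25, leaning to its front. The hinge side faces away from the robot, turned up to 35 degrees. Stiff hinge: holds at any angle; pushing the outer face near the front edge takes 2 to 8 N. Closing at over 2 rad/s in the last 0.3 rad is a slam.
- small_case_lid_edge (a point): The same point and axes on the lid of the smaller wooden case. Lid 120 mm from edge to hinge, 150 wide, 12 thick, 0.25 kg. Case 50 mm high, fixed, holds beads; hinge at 50 mm height, underside of the lid on the hinge line.
- small_case_lid (a joint): Angle of the smaller case's lid in rad: 0 shut (edge point 62 mm above the table), growing as it opens; starts at 0.85 to 1.25, turned as the larger one may be. Stiff hinge: holds at any angle; pushing the outer face near the front edge takes 2 to 8 N. Closing at over 2 rad/s in the last 0.3 rad is a slam.
- mirror_edge (a point): Middle of the top edge of the standing leaf of a loose, thin, red plastic folding hand mirror, two leaves 100 by 85 by 8 mm opened like a book, 0.2 kg, about 95 mm high. Not to be moved by more than 20 mm. The cases and the mirror stand side by side in any order, centres 260 mm or more apart; a low pot and a clipper lie between and in front.

How it is judged:
At the end, for the whole second after the job is handed in: Both wooden cases' lids are shut to within 0.06 rad (about 10 mm and 7 mm at the front edge) and stay so; the mirror's top edge is within 20 mm of where it started (value of joint each of case_lid, small_case_lid below 0.06 rad and distance of mirror_edge from where it was at the start of the episode below 0.02 m); the robot touches nothing.
It fails at once if the larger case's lid slams: over 2 rad/s within the last 0.3 rad (value of joint case_lid below 0.3 rad and velocity of joint case_lid below -2 rad/s).
It fails at once if the smaller case's lid slams: over 2 rad/s within the last 0.3 rad (value of joint small_case_lid below 0.3 rad and velocity of joint small_case_lid below -2 rad/s).
It fails at once if the folding mirror is moved by more than 20 mm (distance of mirror_edge from where it was at the start of the episode above 0.02 m).
It also fails if it takes over 61 s, if anything falls off the work surface, if the arm or the gripper's body presses on something with over 40 N, if the wrist force passes 120 N, or if a joint passes its speed limit or range.

## Robot

A 6-joint arm with a two-finger parallel gripper is mounted at the origin on the work surface. World frame = base frame: x ahead of the robot, y to its left, z up, the work surface at z = 0. Lengths are in m, angles in rad, forces in N, time in s.
With the tool pointing down it reaches from about 0.375 to 0.975 m from the base axis. Payload 3.8 kg.
Tool frame: the origin (TCP) lies at the very end of the fingers, on their centre line; the grasp point (between the pads) lies behind it (bot.tcp_to_grasp is the y of the grasp point in the tool frame, in m); y points along the fingers, z is the direction in which the jaws open and shut, and the axes are right-handed (so a half turn about y gives the same grasp; the last joint's range is limited). The gripper opens to 85 mm and grips with 20 to 120 N. Pads are 22 mm wide; open, the fingers measure 114 mm over their backs; the gripper's body (76 mm by 85 mm) begins 54 mm behind the grasp point. The pads swing forward as they close: fully open they stand 13 mm farther back than shut.
Start: joints at [-1.275, 0.264, 1.604, -0, 1.274, -0.037], TCP at [0.221, -0.638, 0.231] pointing down, gripper open.
Joint ranges: [-2.63, 2.63], [-0.94, 2.18], [0.31, 2.57], [-1.31, 4.45], [0, 2.66], [-2.55, 2.55]. Speed limits (rad/s): [2.57, 2.57, 3.14, 3.14, 3.14, 3.14].

## Interface

Orientations are given as a rotation vector (axis times angle).
In Python, from workcell import bot, optics, workorder gives the robot as it stands.
- The arm moves only by the shell command python3 -m handwheel 'ROWS' [FORCE]. ROWS is JSON, a list of rows, each a list of 7 numbers: the shift along the tool's x, y, z in m, then the turn, a rotation vector about the tool's x, y, z in rad, then the opening, from 0 (shut) to 1 (fully open). A call has 1 to 8 rows; each row shifts and turns the commanded pose from where the row before left it, along the tool's axes as they then stand; what a row does not reach is not made up. A row lasts 1/8 s, in which the tool goes at most 62.5 mm and 10.7 degrees, less where a joint would pass 70% of its speed; a pose out of reach is approached as far as the arm can. A call with a gripper value outside its range is refused whole. The fingers move at their own pace and stop on an object; FORCE is the grip in N (left out, the last holds). Time passes only in rows, so rows that do not move let the fingers close. It gives the time, the measured TCP pose, the force and the opening at its end, in the units of the state.
- bot.read_state(): the state, without advancing time (a new reading comes with each control period).
- optics.read_camera(name): name is "scene" or "top" or "wrist"; returns a dict with "image" (420x560x3 uint8, red, green, blue), "z_map" (420x560 float32, m along the optical axis (not along the pixel's ray), 0 where there is no reading), "mtx" (3x3 intrinsics, pixels), "world_from_camera" (4x4, takes a point from camera to world coordinates); the wrist camera has in their place "hand_eye" (4x4, takes a point from camera to tool coordinates, whose origin is the TCP and whose axes are the tool frame's). Camera axes: x right, y down, z forward; pixel columns grow to the right and rows downward; lengths in m; the calibration is good to about 2 mm. A picture is of the moment at which its call begins: read the wrist's pose just before it.
- workorder.finish_job(): hands the job in, once; it reports no verdict.
The state is a dict: "time": time; "q": joint angles; "joint_vel": joint speeds; "joint_torque": joint torques, N m; "tool_pos": TCP position; "tcp_rot": TCP orientation; "wrist_force": force on the tool from outside, world axes, zero at the start; "torque": the same for the moment, N m; "width": opening from 0.0 (shut) to 1.0 (fully open).
Only numpy, scipy, OpenCV 4.12 (cv2) and the standard library are available. Lean on these libraries where they do the work, as an engineer would, in place of code of your own. Each camera call takes 0.05 s, during which the arm holds its last target.

## Working session

There is one attempt and no reset: what is moved stays moved. The work goes in short steps, Python scripts to look and compute and a shell command to move; the robot and the scene stay as the last step left them, time stands still between calls to the robot, and variables do not carry over. Pictures are saved under pics/ and viewed, and the job is handed in when it is done.

```bash
ls; mkdir -p pics; python3 - <<'E'
from workcell import bot, optics
import cv2,numpy as np
s=bot.read_state();print({k:np.round(v,3) for k,v in s.items()}, bot.tcp_to_grasp)
for n in("scene","top"):
    c=optics.read_camera(n);cv2.imwrite(f"pics/{n}0.png",c["image"][:,:,::-1]);np.savez(f"{n}0.npz",**c)
    print(n,c["mtx"],c["world_from_camera"])
E
```

```text
pics
{'time': np.float64(0.0), 'q': array([-1.275,  0.265,  1.605, -0.   ,  1.274, -0.037]), 'joint_vel': array([ 0.002, -0.001,  0.   , -0.001, -0.001,  0.001]), 'joint_torque': array([-4.0000e-03, -5.1512e+01, -3.6732e+01, -0.0000e+00,  1.3000e-02,
       -0.0000e+00]), 'tool_pos': array([ 0.22 , -0.637,  0.23 ]), 'tcp_rot': array([-0.343,  2.044, -2.039]), 'wrist_force': array([ 0.634,  0.538, -0.168]), 'torque': array([ 0.024, -0.05 ,  0.022]), 'width': np.float64(0.999)} -0.0187
scene [[402.19118213   0.         277.65555676]
 [  0.         402.19118213 208.061839  ]
 [  0.           0.           1.        ]] [[-0.58661279  0.5026071  -0.63503664  1.06178968]
 [ 0.80964068  0.34539384 -0.47453669  0.38642829]
 [-0.01916776 -0.79252079 -0.6095436   0.61980242]
 [ 0.          0.          0.          1.        ]]
top [[475.57328762   0.         281.11700849]
 [  0.         475.57328762 202.97904424]
 [  0.           0.           1.        ]] [[ 0.0110944  -0.99744405  0.07058522  0.4852122 ]
 [-0.99988668 -0.01178448 -0.00936755 -0.01282177]
 [ 0.01017542 -0.0704733  -0.99746177  1.07239254]
 [ 0.          0.          0.          1.        ]]
```

View pics/scene0.png

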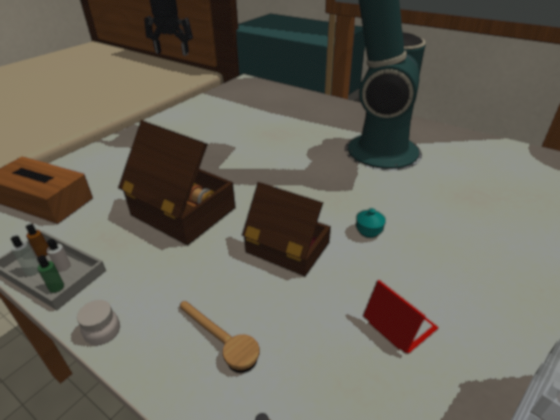

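View pics/top0.png

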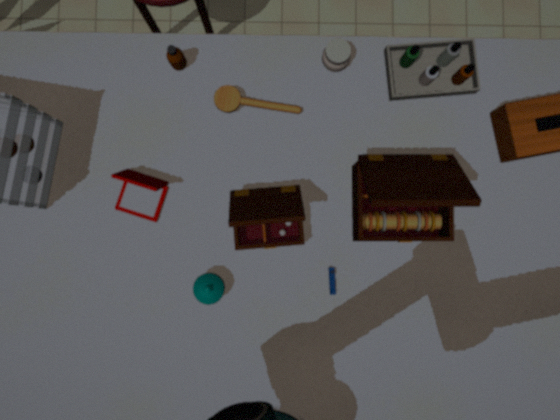

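The large case is at the right of the top view (lid about (415,180)), the small one is in the middle (about (267,205)), and the mirror is at the left (about (140,190)). Both hinges are on the far side from the robot. Next I'll measure the lids from the depth maps.

```bash
cat > h.py <<'E'
import numpy as np,cv2
def cloud(c):
    z=c["z_map"];K=c["mtx"];v,u=np.mgrid[:z.shape[0],:z.shape[1]]
    P=np.stack([(u-K[0,2])/K[0,0]*z,(v-K[1,2])/K[1,1]*z,z],-1)
    T=c["world_from_camera"];W=P@T[:3,:3].T+T[:3,3];W[z==0]=np.nan;return W
E
python3 - <<'E'
from h import *
for n,boxes in(("scene",{"L":(115,120,245,240),"S":(235,180,335,272)}),("top",{"L":(345,145,485,245),"S":(222,180,310,252)})):
    c=np.load(f"{n}0.npz");W=cloud(c);hsv=cv2.cvtColor(c["image"],cv2.COLOR_RGB2HSV)
    for k,(a,b,d,e) in boxes.items():
        P=W[b:e,a:d].reshape(-1,3);im=c["image"][b:e,a:d].reshape(-1,3).astype(int)
        hs=hsv[b:e,a:d].reshape(-1,3)
        m=(hs[:,2]<90)&(P[:,2]>(.09 if k=="L" else .06))&(hs[:,1]>80)
        Q=P[m]
        # ransac plane
        rng=np.random.default_rng(0);best=None
        for _ in range(300):
            s=Q[rng.choice(len(Q),3,False)];nn=np.cross(s[1]-s[0],s[2]-s[0]);l=np.linalg.norm(nn)
            if l<1e-6: continue
            i=abs((Q-s[0])@(nn/l))<.003
            if best is None or i.sum()>best.sum():best=i
        I=Q[best];ce=I.mean(0);nn=np.linalg.svd(I-ce,full_matrices=False)[2][2];nn*=np.sign(nn[2])
        yaw=np.arctan2(nn[1],nn[0]);ang=np.arccos(nn[2])
        hx=-np.array([np.cos(yaw),np.sin(yaw),0]) # toward front
        f=hx*np.cos(ang)+np.array([0,0,np.sin(ang)]);yv=np.cross(f,nn)
        A=(I-ce)@f;B=(I-ce)@yv
        pa=np.percentile(A,[.5,99.5]);pb=np.percentile(B,[.5,99.5])
        edge=ce+f*pa[1]+yv*pb.mean()
        L,t,hz=(.17,.016,.08) if k=="L" else (.12,.012,.05)
        print(n,k,len(Q),len(I),"n",nn.round(3),"yaw",np.degrees(yaw).round(1),"ang",ang.round(3),"len",np.ptp(pa).round(3),"wid",np.ptp(pb).round(3),"edge",edge.round(4),"hinge",(edge-f*L-nn*t).round(4),"z exp",(hz+L*np.sin(ang)+t*np.cos(ang)).round(4))
E
```

```text
scene L 5162 4855 n [0.775 0.011 0.631] yaw 0.8 ang 0.887 len 0.165 wid 0.195 edge [ 0.5563 -0.2785  0.2209] hinge [ 0.6512 -0.2771  0.079 ] z exp 0.2219
scene S 3671 3541 n [0.788 0.076 0.611] yaw 5.5 ang 0.913 len 0.115 wid 0.145 edge [0.5197 0.0101 0.152 ] hinge [0.5833 0.0163 0.0497] z exp 0.1523
top L 5344 4742 n [0.773 0.011 0.635] yaw 0.8 ang 0.883 len 0.166 wid 0.194 edge [ 0.5541 -0.2808  0.2228] hinge [ 0.6496 -0.2795  0.0813] z exp 0.2215
top S 2547 2311 n [0.784 0.076 0.616] yaw 5.6 ang 0.907 len 0.116 wid 0.143 edge [0.5184 0.006  0.1533] hinge [0.5825 0.0122 0.0514] z exp 0.1519
```

Both views agree to about 2 mm, and the edge heights match the given sizes. Next I'll plan the moves in tool axes.

```bash
cat >> h.py <<'E'
from scipy.spatial.transform import Rotation as Ro
BX={"L":((.650,-.278,.08),.8,.145,.016),"S":((.583,.014,.05),5.6,.100,.012)}
def tcp(k,th,off=.013,up=0):
    h,y,r,t=BX[k];y=np.radians(y);o=np.array([np.cos(y),np.sin(y),0]);z=np.array([0,0,1.])
    return np.array(h)+r*(-np.cos(th)*o+np.sin(th)*z)+(t+up)*(np.sin(th)*o+np.cos(th)*z)+off*o
E
cat > plan.py <<'E'
import sys
from h import *
from workcell import bot
s=bot.read_state();R=Ro.from_rotvec(s["tcp_rot"]);p=np.array(s["tool_pos"])
print("t",round(s["time"],2),"p",p.round(4),"R",R.as_matrix().round(3).tolist(),"F",np.round(s["wrist_force"],1),"w",round(s["width"],2))
for a in sys.argv[1:]:
    g=np.array(eval(a));print(a,g.round(4),"tool delta",R.inv().apply(g-p).round(4));p=g
E
python3 plan.py "(.4,-.5,.3)" "tcp('L',.886,up=.04)"  "tcp('L',.886)" "tcp('L',.8)"
```

```text
t 0.1 p [ 0.2203 -0.6373  0.2301] R [[-0.945, -0.001, 0.327], [-0.327, 0.002, -0.945], [-0.0, -1.0, -0.002]] F [0.2 0.4 0.8] w 1.0
(.4,-.5,.3) [ 0.4 -0.5  0.3] tool delta [-0.2147 -0.0698 -0.0712]
tcp('L',.886,up=.04) [ 0.6147 -0.2785  0.2277] tool delta [-0.2752  0.0726 -0.1391]
tcp('L',.886) [ 0.5837 -0.2789  0.2024] tool delta [ 0.0294  0.0253 -0.0097]
tcp('L',.8) [ 0.5735 -0.2791  0.1952] tool delta [ 0.0097  0.0073 -0.0032]
```

```bash
python3 -m handwheel '[[-0.02,-0.03,-0.01,0,0.04,0,0],[-0.03,-0.03,-0.01,0,0.05,0,0],[-0.04,-0.01,-0.01,0,0.05,0,0],[-0.04,0,-0.01,0,0.05,0,0],[-0.04,0,-0.01,0,0.05,0,0],[-0.04,0,-0.01,0,0.05,0,0],[0,0,0,0,0.04,0,0],[0,0,0,0,0,0,0]]'; python3 plan.py "tcp('L',.886,up=.04)+np.array([0,0,.06])" "tcp('L',.886,up=.04)"
```

```text
time: 1.1
tool_pos: [0.4132, -0.5371, 0.3004]
tcp_rot: [-0.006, 2.221, -2.219]
wrist_force: [-0.4, -0.9, 0.2]
width: 0.003
t 1.1 p [ 0.4132 -0.5371  0.3004] R [[-1.0, -0.001, 0.004], [-0.004, 0.001, -1.0], [0.001, -1.0, -0.001]] F [-0.4 -0.9  0.2] w 0.0
tcp('L',.886,up=.04)+np.array([0,0,.06]) [ 0.6147 -0.2785  0.2877] tool delta [-0.2026  0.0128 -0.2577]
tcp('L',.886,up=.04) [ 0.6147 -0.2785  0.2277] tool delta [-0.0001  0.06    0.0001]
```

Now the tool is aligned: tool x = −X, y = down, z = −Y. I'll go above and behind the large lid, x first.

```bash
python3 -m handwheel '[[-0.05,0,0,0,0,0,0],[-0.05,0,-0.02,0,0,0,0],[-0.05,0,-0.04,0,0,0,0],[-0.05,0,-0.05,0,0,0,0],[0,0.01,-0.05,0,0,0,0],[0,0,-0.05,0,0,0,0],[0,0,-0.05,0,0,0,0],[0,0,0,0,0,0,0]]'; python3 plan.py "tcp('L',.886,up=.02)" "tcp('L',.886)" "tcp('L',.836)" "tcp('L',.786)" "tcp('L',.736)"; python3 - <<'E'
from workcell import optics
import cv2
cv2.imwrite("pics/s1.png",optics.read_camera("scene")["image"][:,:,::-1])
E
```

```text
time: 2.1
tool_pos: [0.6048, -0.281, 0.2914]
tcp_rot: [-0.008, 2.219, -2.217]
wrist_force: [-0.0, -1.7, -0.5]
width: 0.001
t 2.1 p [ 0.6048 -0.281   0.2914] R [[-1.0, -0.0, 0.007], [-0.007, 0.001, -1.0], [0.0, -1.0, -0.001]] F [-0.  -1.7 -0.5] w 0.0
tcp('L',.886,up=.02) [ 0.5992 -0.2787  0.2151] tool delta [ 0.0056  0.0763 -0.0022]
tcp('L',.886) [ 0.5837 -0.2789  0.2024] tool delta [0.0155 0.0127 0.0001]
tcp('L',.836) [ 0.5777 -0.279   0.1983] tool delta [0.006  0.0041 0.    ]
tcp('L',.786) [ 0.5719 -0.2791  0.1939] tool delta [0.0058 0.0044 0.    ]
tcp('L',.736) [ 0.5663 -0.2792  0.1892] tool delta [0.0056 0.0047 0.    ]
```

View pics/s1.png

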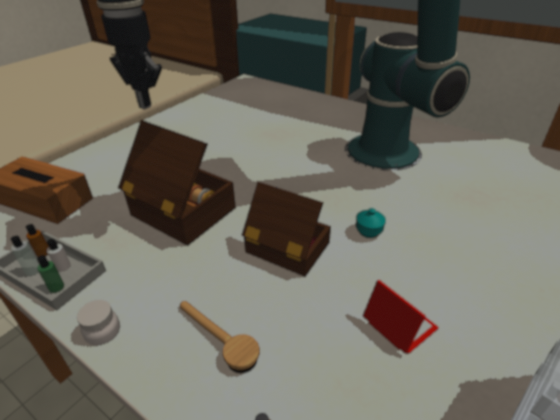

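The fingertips appear at about (145,105), above the large lid. I'll check that against the projected TCP.

```bash
python3 - <<'E'
from h import *
from workcell import bot
c=np.load("scene0.npz");T=np.linalg.inv(c["world_from_camera"])
for p in (bot.read_state()["tool_pos"],(.555,-.28,.222)):
    q=c["mtx"]@(T[:3,:3]@np.array(p)+T[:3,3]);print(q[:2]/q[2])
E
```

```text
[144.45248554 108.18748128]
[170.47804893 130.58374049]
```

```bash
python3 -m handwheel '[[0,0.025,0,0,0,0,0],[0.003,0.025,0,0,0,0,0],[0.003,0.025,0,0,0,0,0],[0.006,0.005,0,0,0,0,0],[0.006,0.005,0,0,0,0,0],[0.006,0.004,0,0,0,0,0],[0.006,0.004,0,0,0,0,0]]'; python3 plan.py "tcp('L',.836)"
```

```text
time: 3.02
tool_pos: [0.5764, -0.2848, 0.2002]
tcp_rot: [0.002, 2.216, -2.22]
wrist_force: [3.5, -0.7, 2.6]
width: -0.001
t 3.02 p [ 0.5764 -0.2848  0.2002] R [[-1.0, 0.005, 0.003], [-0.003, -0.002, -1.0], [-0.005, -1.0, 0.002]] F [ 3.5 -0.7  2.6] w -0.0
tcp('L',.836) [ 0.5777 -0.279   0.1983] tool delta [-0.0012  0.0019 -0.0057]
```

Contact was made with about 4 N along the outer normal, as expected. Now I'll follow the arc.

```bash
python3 plan.py "tcp('L',.75)" "tcp('L',.65)" "tcp('L',.55)" "tcp('L',.45)" "tcp('L',.35)" "tcp('L',.25)" "tcp('L',.15)" "tcp('L',.05)" "tcp('L',0)"| cut -c1-120; python3 -m handwheel '[[0.005,0.006,0,0,0,0,0],[0.005,0.006,0,0,0,0,0],[0.005,0.005,0,0,0,0,0],[0.005,0.005,0,0,0,0,0],[0.005,0.005,0,0,0,0,0],[0.005,0.006,0,0,0,0,0]]'; python3 plan.py "tcp('L',.45)"
```

```text
t 3.02 p [ 0.5764 -0.2848  0.2002] R [[-1.0, 0.005, 0.003], [-0.003, -0.002, -1.0], [-0.005, -1.0, 0.002]] F [ 3.5 -0.7 
tcp('L',.75) [ 0.5678 -0.2791  0.1905] tool delta [ 0.0086  0.0096 -0.0057]
tcp('L',.65) [ 0.5573 -0.2793  0.1805] tool delta [0.0106 0.01   0.0001]
tcp('L',.55) [ 0.5478 -0.2794  0.1694] tool delta [0.0096 0.011  0.0001]
tcp('L',.45) [ 0.5394 -0.2795  0.1575] tool delta [0.0084 0.0119 0.0001]
tcp('L',.35) [ 0.5323 -0.2796  0.1448] tool delta [0.0072 0.0127 0.0001]
tcp('L',.25) [ 0.5265 -0.2797  0.1314] tool delta [0.0059 0.0133 0.    ]
tcp('L',.15) [ 0.522  -0.2798  0.1175] tool delta [0.0045 0.0139 0.    ]
tcp('L',.05) [ 0.519  -0.2798  0.1032] tool delta [0.0031 0.0142 0.    ]
tcp('L',0) [ 0.518  -0.2798  0.096 ] tool delta [ 0.001   0.0072 -0.    ]
time: 3.78
tool_pos: [0.5459, -0.285, 0.1669]
tcp_rot: [-0.0, 2.216, -2.221]
wrist_force: [1.5, -2.0, 5.2]
width: 0.0
t 3.77 p [ 0.5459 -0.285   0.1669] R [[-1.0, 0.003, 0.003], [-0.003, -0.002, -1.0], [-0.003, -1.0, 0.002]] F [ 1.5 -2.   5.2] w 0.0
tcp('L',.45) [ 0.5394 -0.2795  0.1575] tool delta [ 0.0065  0.0094 -0.0055]
```

```bash
python3 -m handwheel '[[0.003,0.005,0,0,0,0,0],[0.003,0.005,0,0,0,0,0],[0.004,0.006,0,0,0,0,0],[0.004,0.006,0,0,0,0,0],[0.003,0.006,0,0,0,0,0],[0.003,0.006,0,0,0,0,0],[0.002,0.005,0,0,0,0,0],[0.001,0.005,0,0,0,0,0]]'; python3 plan.py "tcp('L',.1)"
```

```text
time: 4.78
tool_pos: [0.5214, -0.2837, 0.1206]
tcp_rot: [-0.005, 2.222, -2.22]
wrist_force: [-0.6, 0.2, 2.7]
width: -0.0
t 4.78 p [ 0.5214 -0.2837  0.1206] R [[-1.0, -0.002, 0.003], [-0.003, 0.001, -1.0], [0.002, -1.0, -0.001]] F [-0.6  0.2  2.7] w -0.0
tcp('L',.1) [ 0.5203 -0.2798  0.1104] tool delta [ 0.001   0.0103 -0.0039]
```

```bash
python3 -m handwheel '[[0.001,0.004,0,0,0,0,0],[0.001,0.004,0,0,0,0,0],[0.001,0.004,0,0,0,0,0],[0,0.004,0,0,0,0,0],[0,0.003,0,0,0,0,0],[0,0.002,0,0,0,0,0],[0,0,0,0,0,0,0]]'; python3 plan.py "tcp('L',0)"
```

```text
time: 5.65
tool_pos: [0.5193, -0.2841, 0.0999]
tcp_rot: [-0.003, 2.22, -2.22]
wrist_force: [-0.4, 0.8, 0.4]
width: -0.002
t 5.65 p [ 0.5193 -0.2841  0.0999] R [[-1.0, 0.0, 0.003], [-0.003, 0.0, -1.0], [-0.0, -1.0, -0.0]] F [-0.4  0.8  0.4] w -0.0
tcp('L',0) [ 0.518  -0.2798  0.096 ] tool delta [ 0.0012  0.0039 -0.0043]
```

```bash
for i in 1; do python3 -m handwheel '[[0,0.002,0,0,0,0,0],[0,0,0,0,0,0,0]]'; done; python3 -m handwheel '[[0,0.0015,0,0,0,0,0],[0,0,0,0,0,0,0]]'; python3 - <<'E'
from workcell import optics
import cv2
cv2.imwrite("pics/s2.png",optics.read_camera("scene")["image"][:,:,::-1])
E
```

```text
time: 5.9
tool_pos: [0.5193, -0.2842, 0.0982]
tcp_rot: [-0.003, 2.22, -2.22]
wrist_force: [-1.0, -0.1, 0.3]
width: 0.005
time: 6.15
tool_pos: [0.5191, -0.2842, 0.0967]
tcp_rot: [-0.003, 2.22, -2.22]
wrist_force: [-1.0, 0.0, 1.3]
width: -0.002
```

View pics/s2.png

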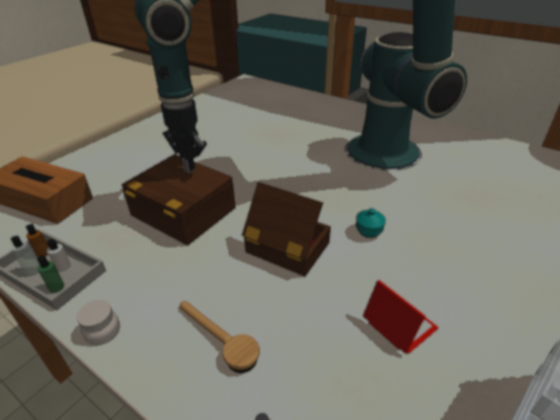

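The large lid looks shut (about (180,185)). I'll press a little further to confirm the hard stop.

```bash
python3 -m handwheel '[[0,0.0015,0,0,0,0,0],[0,0,0,0,0,0,0]]'; python3 -m handwheel '[[0,0.001,0,0,0,0,0],[0,0,0,0,0,0,0]]'
```

```text
time: 6.45
tool_pos: [0.5191, -0.2842, 0.096]
tcp_rot: [-0.003, 2.22, -2.22]
wrist_force: [-2.1, 0.5, 6.4]
width: 0.002
time: 6.7
tool_pos: [0.5191, -0.2842, 0.096]
tcp_rot: [-0.003, 2.22, -2.22]
wrist_force: [-5.0, 2.1, 11.9]
width: -0.0
```

The hard stop is at z = 0.096, as specified. I'll lift off and go to the small lid, with its start point about +0.30 in y.

```bash
python3 -m handwheel '[[0,-0.01,0,0,0,0,0],[0,-0.04,0,0,0,0,0],[0,-0.05,0,0,0,0,0],[-0.01,-0.03,-0.05,0,0,0,0],[-0.01,0,-0.05,0,0,0,0],[-0.01,0,-0.05,0,0,0,0],[0,0,-0.05,0,0,0,0],[0,0,-0.05,0,0,0,0]]';  python3 plan.py "tcp('S',.911,up=.02)+np.array([0,0,.05])" "tcp('S',.911,up=.02)" "tcp('S',.911)" "tcp('S',.8)" "tcp('S',.7)" "tcp('S',.6)" "tcp('S',.5)" "tcp('S',.4)" "tcp('S',.3)" "tcp('S',.2)" "tcp('S',.1)" "tcp('S',0)"
```

```text
time: 7.7
tool_pos: [0.5486, -0.0324, 0.2244]
tcp_rot: [-0.002, 2.22, -2.219]
wrist_force: [0.5, 0.6, 0.4]
width: 0.0
t 7.7 p [ 0.5486 -0.0324  0.2244] R [[-1.0, 0.001, 0.003], [-0.003, 0.0, -1.0], [-0.001, -1.0, -0.0]] F [0.5 0.6 0.4] w 0.0
tcp('S',.911,up=.02)+np.array([0,0,.05]) [0.5601 0.0118 0.1986] tool delta [-0.0115  0.0258 -0.0441]
tcp('S',.911,up=.02) [0.5601 0.0118 0.1486] tool delta [0.0001 0.05   0.    ]
tcp('S',.911) [0.5444 0.0102 0.1364] tool delta [0.0157 0.0122 0.0015]
tcp('S',.8) [0.5352 0.0093 0.1301] tool delta [0.0092 0.0063 0.0009]
tcp('S',.7) [0.5275 0.0086 0.1236] tool delta [0.0077 0.0065 0.0007]
tcp('S',.6) [0.5205 0.0079 0.1164] tool delta [0.007  0.0072 0.0007]
tcp('S',.5) [0.5143 0.0073 0.1085] tool delta [0.0062 0.0079 0.0006]
tcp('S',.4) [0.5089 0.0067 0.1   ] tool delta [0.0054 0.0085 0.0005]
tcp('S',.3) [0.5044 0.0063 0.091 ] tool delta [0.0045 0.009  0.0004]
tcp('S',.2) [0.5008 0.0059 0.0816] tool delta [0.0036 0.0094 0.0003]
tcp('S',.1) [0.4981 0.0057 0.0719] tool delta [0.0027 0.0097 0.0003]
tcp('S',0) [0.4964 0.0055 0.062 ] tool delta [0.0017 0.0099 0.0002]
```

```bash
python3 -m handwheel '[[-0.006,0,-0.022,0,0,0,0],[-0.006,0,-0.022,0,0,0,0],[0,0.025,0,0,0,0,0],[0,0.025,0,0,0,0,0],[0,0.025,0,0,0,0,0],[0,0,0,0,0,0,0]]';  python3 plan.py "tcp('S',.911)" "tcp('S',.8)"
```

```text
time: 8.45
tool_pos: [0.5583, 0.0102, 0.1468]
tcp_rot: [0.009, -2.221, 2.22]
wrist_force: [-0.2, 0.7, 0.3]
width: 0.004
t 8.45 p [0.5583 0.0102 0.1468] R [[-1.0, -0.005, 0.003], [-0.003, 0.0, -1.0], [0.005, -1.0, -0.0]] F [-0.2  0.7  0.3] w 0.0
tcp('S',.911) [0.5444 0.0102 0.1364] tool delta [ 0.0139  0.0105 -0.0001]
tcp('S',.8) [0.5352 0.0093 0.1301] tool delta [0.0092 0.0063 0.0009]
```

```bash
python3 - <<'E'
from workcell import optics
import cv2
c=optics.read_camera("scene")
cv2.imwrite("pics/s3.png",c["image"][:,:,::-1])
E
```

```text
(no output)
```

View pics/s3.png

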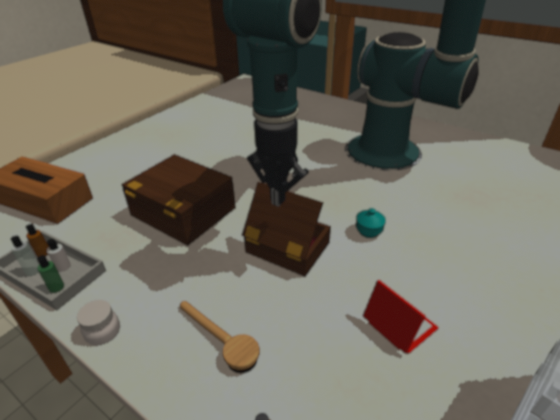

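The large lid stays shut and the fingertips (280,200) stand just off the small lid's outer face. Now I'll push.

```bash
python3 -m handwheel '[[0.005,0.004,0,0,0,0,0],[0.005,0.004,0,0,0,0,0],[0.005,0.004,0,0,0,0,0],[0.004,0.003,0,0,0,0,0],[0.004,0.003,0,0,0,0,0]]';  python3 plan.py "tcp('S',.8)" "tcp('S',.6)"
```

```text
time: 9.12
tool_pos: [0.538, 0.0097, 0.132]
tcp_rot: [-0.001, 2.218, -2.219]
wrist_force: [0.7, -1.3, 2.9]
width: 0.0
t 9.12 p [0.538  0.0097 0.132 ] R [[-1.0, 0.002, 0.003], [-0.003, -0.0, -1.0], [-0.002, -1.0, 0.0]] F [ 0.7 -1.3  2.9] w 0.0
tcp('S',.8) [0.5352 0.0093 0.1301] tool delta [0.0028 0.0019 0.0004]
tcp('S',.6) [0.5205 0.0079 0.1164] tool delta [0.0147 0.0137 0.0014]
```

```bash
python3 -m handwheel '[[0.004,0.003,0,0,0,0,0],[0.004,0.003,0,0,0,0,0],[0.004,0.004,0,0,0,0,0],[0.004,0.004,0,0,0,0,0],[0.003,0.004,0,0,0,0,0],[0.003,0.004,0,0,0,0,0],[0.003,0.004,0,0,0,0,0]]';  python3 plan.py "tcp('S',.5)" "tcp('S',.3)"
```

```text
time: 10.0
tool_pos: [0.5119, 0.0098, 0.1049]
tcp_rot: [-0.003, 2.22, -2.22]
wrist_force: [1.0, -2.1, 2.4]
width: 0.002
t 10.0 p [0.5119 0.0098 0.1049] R [[-1.0, -0.0, 0.003], [-0.003, -0.0, -1.0], [0.0, -1.0, 0.0]] F [ 1.  -2.1  2.4] w 0.0
tcp('S',.5) [0.5143 0.0073 0.1085] tool delta [-0.0024 -0.0036  0.0026]
tcp('S',.3) [0.5044 0.0063 0.091 ] tool delta [0.0099 0.0175 0.0009]
```

Angle is about 0.45 rad. I'll continue in slow steps of about 0.03–0.04 rad per row.

```bash
python3 -m handwheel '[[0.002,0.003,0,0,0,0,0],[0.002,0.004,0,0,0,0,0],[0.002,0.004,0,0,0,0,0],[0.001,0.004,0,0,0,0,0],[0.001,0.003,0,0,0,0,0],[0.001,0.003,0,0,0,0,0],[0.001,0.003,0,0,0,0,0],[0.001,0.003,0,0,0,0,0]]';  python3 plan.py "tcp('S',.1)" "tcp('S',0)"
```

```text
time: 11.0
tool_pos: [0.5011, 0.0098, 0.078]
tcp_rot: [-0.003, 2.22, -2.22]
wrist_force: [-1.3, -0.7, 2.2]
width: 0.0
t 11.0 p [0.5011 0.0098 0.078 ] R [[-1.0, -0.0, 0.003], [-0.003, -0.0, -1.0], [0.0, -1.0, 0.0]] F [-1.3 -0.7  2.2] w 0.0
tcp('S',.1) [0.4981 0.0057 0.0719] tool delta [0.003  0.0061 0.0041]
tcp('S',0) [0.4964 0.0055 0.062 ] tool delta [0.0017 0.0099 0.0002]
```

```bash
python3 -m handwheel '[[0,0.003,0,0,0,0,0],[0.001,0.003,0,0,0,0,0],[0,0.003,0,0,0,0,0],[0,0.002,0,0,0,0,0],[0,0.002,0,0,0,0,0],[0,0,0,0,0,0,0]]'; python3 -m handwheel '[[0,0.002,0,0,0,0,0],[0,0.001,0,0,0,0,0],[0,0,0,0,0,0,0]]'
```

```text
time: 11.75
tool_pos: [0.5003, 0.0098, 0.065]
tcp_rot: [-0.003, 2.22, -2.22]
wrist_force: [-0.3, -0.5, -0.1]
width: -0.002
time: 12.12
tool_pos: [0.5004, 0.0098, 0.0622]
tcp_rot: [-0.003, 2.22, -2.22]
wrist_force: [-0.5, -0.5, -0.1]
width: -0.004
```

```bash
python3 -m handwheel '[[0,0.001,0,0,0,0,0],[0,0,0,0,0,0,0]]';python3 -m handwheel '[[0,0.001,0,0,0,0,0],[0,0,0,0,0,0,0]]'
```

```text
time: 12.38
tool_pos: [0.5004, 0.0098, 0.062]
tcp_rot: [-0.003, 2.22, -2.22]
wrist_force: [-2.2, -0.1, 6.8]
width: 0.002
time: 12.62
tool_pos: [0.5005, 0.0098, 0.0619]
tcp_rot: [-0.003, 2.22, -2.22]
wrist_force: [-5.6, 0.4, 12.9]
width: -0.003
```

The hard stop is at 0.062, as specified. I'll lift clear and check.

```bash
python3 -m handwheel '[[0,-0.01,0,0,0,0,0],[0,-0.04,0,0,0,0,0],[0,-0.06,0,0,0,0,0],[0.01,-0.06,0.01,0,0,0,0],[0.02,-0.02,0.04,0,0,0,0],[0.02,0,0.05,0,0,0,0],[0.02,0,0.05,0,0,0,0],[0,0,0,0,0,0,0]]'
python3 - <<'E'
from h import *
from workcell import optics,bot
s=bot.read_state();print(s["tool_pos"],s["wrist_force"])
for n,b in(("scene",{"L":(125,160,235,200),"S":(240,205,330,250)}),("top",{"L":(352,150,460,245),"S":(225,180,308,252)})):
    c=optics.read_camera(n);cv2.imwrite(f"pics/{n}F.png",c["image"][:,:,::-1]);W=cloud(c)
    for k,(x0,y0,x1,y1) in b.items():
        P=W[y0:y1,x0:x1].reshape(-1,3);h=.096 if k=="L" else .062
        Q=P[abs(P[:,2]-h)<.015];A=np.c_[Q[:,:2],np.ones(len(Q))];co=np.linalg.lstsq(A,Q[:,2],rcond=None)[0]
        print(n,k,len(Q),"medz",np.median(Q[:,2]).round(4),"slope",co[:2].round(3))
    o=np.load(f"{n}0.npz")
    for nm,cc in(("before",o),("after",c)):
        hsv=cv2.cvtColor(cc["image"],cv2.COLOR_RGB2HSV);m=((hsv[...,0]<6)|(hsv[...,0]>174))&(hsv[...,1]>200)&(hsv[...,2]>100)
        M=np.zeros_like(m);M[(slice(270,360),slice(350,450)) if n=="scene" else (slice(155,230),slice(100,180))]=1;m&=M
        print(nm,m.sum(),np.nanmean(cloud(cc)[m],0).round(4))
E
```

```text
time: 13.62
tool_pos: [0.4297, -0.1432, 0.2507]
tcp_rot: [-0.004, -2.219, 2.222]
wrist_force: [-0.0, 0.4, 0.3]
width: -0.001
[ 0.4296724  -0.14317143  0.2506584 ] [-0.00843497  0.44542     0.25896979]
scene L 3233 medz 0.0969 slope [-0.006 -0.008]
scene S 2745 medz 0.0629 slope [-0.018 -0.005]
before 223 [0.5898 0.3185 0.0401]
after 214 [0.5895 0.3202 0.0379]
top L 7862 medz 0.0957 slope [-0.001 -0.003]
top S 4028 medz 0.0616 slope [-0.005 -0.001]
before 237 [0.5617 0.2853 0.0253]
after 263 [0.5633 0.2822 0.0291]
```

View pics/sceneF.png

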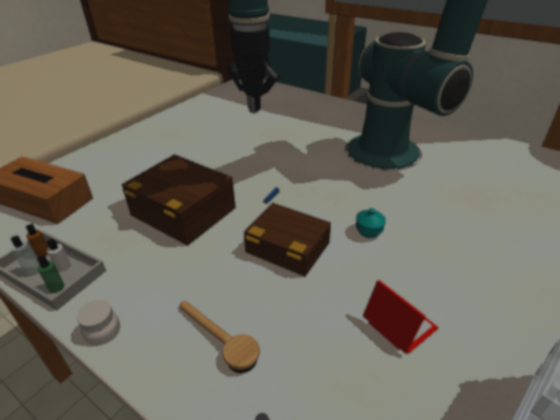

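Both lids are level at 96 mm and 62 mm, the mirror at (395,320) is where it was, and the arm is clear of everything.

```bash
python3 -c "
from workcell import workorder;print(workorder.finish_job())"
```

```text
the job is handed in; nothing more can be done
None
```

Both lids are shut and the job is handed in, at about 14 s on the robot's clock. No verdict was reported.

I pushed each lid down with the closed fingertips along its hinge arc, in slow steps averaging well under 1 rad/s. I then pressed lightly, with about 14 N, to confirm each hard stop.

- **Lids:** the fingers stopped at z = 0.096 m on the large case and 0.062 m on the small one, exactly the shut heights. Afterwards the depth images showed both tops level. The median heights were 96–97 mm and 62–63 mm. The slopes were under 0.01, except for one scene-view reading of 0.018 on the small lid, which is still within the 0.06 rad limit.
- **Mirror:** it was never approached and stands at the same pixels. The average position of its red pixels differed by 3–5 mm between the before and after images. I put that down to a slightly different number of red pixels being picked out, since nothing touched it.
- **Arm:** it ended clear of everything, at z = 0.25 m with under 1 N on the wrist. The highest force I read at the wrist was about 14 N.

I did not measure lid speed directly. I inferred it from the step sizes, and no jump was seen.

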